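# Roll the rolling pin up into its stand

### The arm

A 7-joint arm with a two-finger parallel gripper is mounted at the origin on a cart in front of the work surface, level with it; the furniture and walls round the work are solid. World frame = base frame: x ahead of the robot, y to its left, z up, the work surface at z = 0. Lengths are in m, angles in degrees, forces in N, time in s.
With the tool pointing down it reaches from about 0.425 to 0.875 m from the base axis. Payload 8.4 kg.
Tool frame: the origin (TCP) lies between the finger pads; the fingertips stand 22 mm ahead of it and the grasp point (between the pads) lies 3 mm ahead of it (env.finger_overhang is the distance from the TCP to the fingertips, in m); x points along the fingers, y is the direction in which the jaws open and shut, and the axes are right-handed (so a half turn about x gives the same grasp; the last joint's range is limited). The gripper opens to 87 mm and grips with 3 to 60 N. Pads are 19 mm wide; open, the fingers measure 117 mm over their backs; the gripper's body (75 mm by 190 mm) begins 51 mm behind the grasp point.
Start: joints at [62.556, 19.091, 2.286, 83.961, -0.768, 76.965, -3.352], TCP at [0.241, -0.604, 0.245] pointing down, gripper open.
Joint ranges: [-147.57, 147.57], [-21.85, 119.76], [-74.77, 79.35], [14.55, 137.4], [-85.83, 265.84], [4.83, 119.75], [-152.11, 152.11]. Speed limits (degrees/s): [127.2, 127.2, 159.86, 159.86, 180, 180, 180].

### API

Orientations are given as [roll, pitch, yaw] about the fixed x, y, z axes, in that order (R = Rz(yaw) Ry(pitch) Rx(roll)).
In Python, from plant import get_obs, optics, finish_job, env gives the robot as it stands.
- The arm moves only by the tool jog_arm, never from a script. Its arguments are lists of equal length, an entry for each row: "dp": the shift along the tool's x, y, z scaled (see below), a list of three; "rot": the turn, a rotation vector about the tool's x, y, z scaled (see below), a list of three. In form: {"dp": [[x, y, z], ...], "rot": [[rx, ry, rz], ...]}. A call has 1 to 10 rows; each row shifts and turns the pose as measured when the row begins, along the tool's axes as they then stand; what a row does not reach is not made up. The controller multiplies each number of a shift by 50 mm and each number of a turn by 5 degrees. A row lasts 1/8 s, in which the tool goes at most 62.5 mm and 10.7 degrees, less where a joint would pass 70% of its speed; a pose out of reach is approached as far as the arm can. A call with a number of a shift or a turn outside -1 to 1 is refused whole. A call with a gripper value outside its range is refused whole. "claw" is the closure, from -1 (fully open) to 1 (shut), set as the call begins (left out, the last holds). The fingers move at their own pace and stop on an object; "squeeze" is the grip in N (left out, the last holds). Time passes only in rows, so rows that do not move let the fingers close. It gives the time, the measured TCP pose, the force and the opening at its end, in the units of the state.
- get_obs(): the state, without advancing time (a new reading comes with each control period).
- optics.get_image(name): name is "scene" or "top" or "wrist"; returns a dict with "image" (480x640x3 uint8, blue, green, red), "z_map" (480x640 float32, m along the optical axis (not along the pixel's ray), 0 where there is no reading), "intrinsics" (3x3 intrinsics, pixels), "k1" (the pictures are not rectified: a ray, as slopes to the right and down, at radius r is drawn at 1 + k1 r^2 times it, then the intrinsics apply), "world_to_cam" (4x4, takes a point from world to camera coordinates). Camera axes: x right, y down, z forward; pixel columns grow to the right and rows downward; lengths in m; the calibration is good to about 2 mm. A picture is of the moment at which its call begins.
- finish_job(): hands the job in, once; it reports no verdict.
The state is a dict: "clock": time; "joints": joint angles; "qd": joint speeds; "tau": joint torques, N m; "tcp_pos": TCP position; "orientation": TCP orientation; "wrist_force": force on the tool from outside, world axes, zero at the start; "moment": the same for the moment, N m; "gripper_width": finger opening in m.
Only numpy, scipy, OpenCV 4.12 (cv2) and the standard library are available. Lean on these libraries where they do the work, as an engineer would, in place of code of your own. Each camera call takes 0.05 s, during which the arm holds its last target. There are 200 camera calls.

### The job

Put the rolling pin away in its wooden stand without picking it up: with the fingers, push it slowly up the short ramp and over the crest, so that it lies in the rest against the stop board at the far end. Keep your fingers on it all the way up so that it never runs away on the ramp, then leave it lying there. Leave all the other things on the worktop where they are.

Things in the scene. Friction and masses are not known exactly. Their poses are not given: they have to be found in the camera images.
- rolling_pin: Turned wooden rolling pin, loose, about 0.3 kg: barrel 46 mm in diameter and 170 mm long, with a slimmer handle (at most 18 mm thick, 44 mm long) at each end, 258 mm over all. Origin at the middle of its axis; its y axis runs along the pin (x and z turn as it rolls). It starts lying across the stand in the hollow at the foot of the ramp and rolls freely.
- stand: Low wooden stand, fixed to the worktop, 216 mm long (x), 202 mm wide; place and heading vary. Origin on the worktop, z up, x along the stand, up the ramp, to the stop board. In mm: front tray from x -100 (surface 18 high, front open) down to x -55 (16 high); ramp up at 9 degrees to the crest. Lane 182 wide, its 10 mm side strips stand 6 mm above the boards; the pin's handles overhang them.
- stand_crest (a point): Top edge of the ramp, mid-lane, 45 mm ahead (x) of the stand's origin and 32 mm above the worktop. Behind it the rest slopes down at 10 degrees to the stop board. Obstacle nearby, back left: a microwave (front x about 0.6 m, y from -0.13 to 0.37 m, with a glass box on it 0.36 m high).
- stand_rest (a point): Where the middle of the pin's axis is when it lies in the rest touching the stop board: 75 mm ahead of the stand's origin, 50 mm above the worktop (at the start it is 56 mm before the origin, 39 mm up). The stop board's upright face is 98 mm ahead of the stand's origin, full width, its top 66 mm high.
- ramp_board: The sloping ramp board, part of the stand. Origin at the middle of its upper face, x up the slope, y across, z square to the face; it is 101 mm long and 182 mm wide. The pin's axis is 23 mm above the face while it rolls on it.
- mug: Mug, 78 mm across, 113 mm with handle, 102 mm tall, loose, left of the stand: a bystander. Origin at the centre of its underside.
- sauce_bottle: Small sauce bottle, 46 mm across, 178 mm tall, loose, upright, left of the stand: a bystander. Origin at the centre of its underside.
- small_bowl: Small bowl, 129 mm across, 64 mm tall, loose, left of the stand: a bystander. Origin at the centre of its underside.
- spoon: Spoon, 165 mm long, 35 mm wide, 14 mm high, loose, lying right of the stand: a bystander. Origin at the centre of its underside.

How it is judged:
By the outcome, as a careful person would: the job done as asked, in the order asked, and still so for the second after the job is handed in, with the robot touching nothing.
It also fails if it takes over 35 s, if anything falls off the work surface, if the arm or the gripper's body presses on something with over 40 N, if the wrist force passes 120 N, or if a joint passes its speed limit or range.

## Working session

There is one attempt and no reset: what is moved stays moved. The work goes in short steps, Python scripts to look and compute and a tool call to move; the robot and the scene stay as the last step left them, time stands still between calls to the robot, and variables do not carry over. Pictures are saved under pics/ and viewed, about 8 in all and at most 12, crops included, and the job is handed in when it is done.

Besides the shell and the picture viewer there is one more tool, called after ">>>" as a command line: name --argument value ..., lists and objects as JSON in quotes. jog_arm: Moves the arm, as the interface text tells. Its arguments: {"type":"object","properties":{"dp":{"type":"array","items":{"type":"array","items":{"type":"number"}}},"rot":{"type":"array","items":{"type":"array","items":{"type":"number"}}},"claw":{"type":"number"},"squeeze":{"type":"number"}},"required":["dp","rot"]}

```bash
mkdir -p pics; cat > h.py <<'E'
import numpy as np, cv2
from plant import get_obs, optics, finish_job, env
from scipy.spatial.transform import Rotation as Ro
def grab(n,save=None):
    d=optics.get_image(n)
    if save: cv2.imwrite('pics/'+save,d['image'])
    return d
def cloud(d):
    K=d['intrinsics'];z=d['z_map'];h,w=z.shape
    u,v=np.meshgrid(np.arange(w),np.arange(h))
    dist=np.array([d['k1'],0,0,0,0.])
    p=cv2.undistortPoints(np.stack([u,v],-1).reshape(-1,1,2).astype(np.float64),K,dist).reshape(h,w,2)
    c=np.dstack([p*z[...,None],z])
    T=np.linalg.inv(d['world_to_cam']); P=c@T[:3,:3].T+T[:3,3]
    P[z<=0]=np.nan
    return P
E
python3 - <<'E'
from h import *
for n in ('scene','top'):
    d=grab(n,n+'1.png'); np.save(n+'.npy',cloud(d)); print(n,d['k1'],np.linalg.inv(d['world_to_cam'])[:3,3])
o=get_obs();print(o)
E
```

```text
scene -0.16620899004764297 [ 0.08623072 -1.12077439  1.2892115 ]
top -0.019678052753612917 [ 0.28880342 -0.16104479  1.226156  ]
{'clock': 0.1, 'joints': array([62.5544087 , 19.1293852 ,  2.28412852, 84.00710795, -0.76781302,
       76.96586872, -3.35339058]), 'qd': array([-0.04356555, -0.11113673,  0.06873347, -0.11431686,  0.00458904,
       -0.00818308, -0.01966607]), 'tau': array([ 5.97633538e-03, -6.57815552e+01,  1.34163927e+00, -4.04705429e+01,
       -5.94241521e-02,  4.10105533e-02,  6.92638395e-06]), 'tcp_pos': array([ 0.24081883, -0.60330753,  0.24371966]), 'orientation': array([-86.27047362,  89.91287094, 115.48928957]), 'wrist_force': array([ 0.55476283,  0.96243641, -0.87373811]), 'moment': array([-0.01510634,  0.02611096,  0.01641017]), 'gripper_width': 0.08725166570164317}
```

View pics/top1.png

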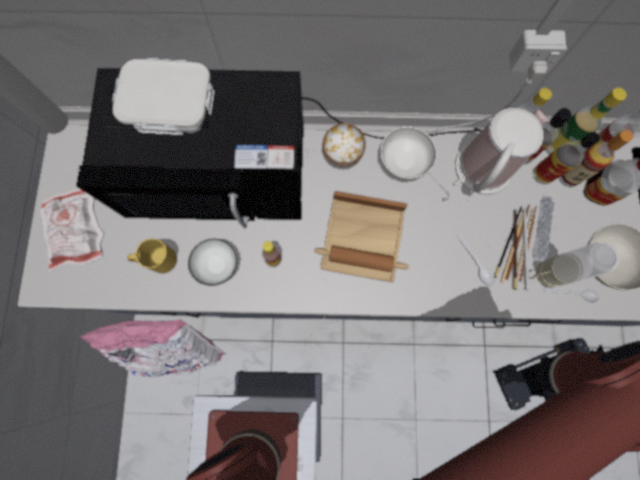

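View pics/scene1.png

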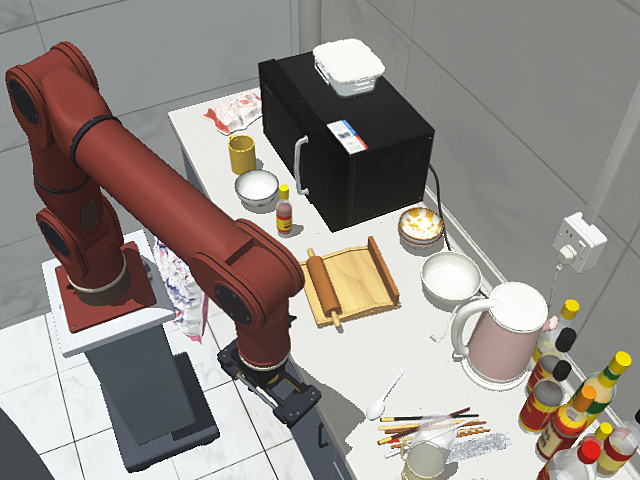

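The top view shows the pin at about (361,259), with handle ends at (320,250) and (405,266). The stop board runs from (336,195) to (405,206), the bottle is at (271,252) and the spoon at (485,270). Next I fit the pin and stand poses.

```bash
python3 - <<'E'
from h import *
P=np.load('top.npy'); im=cv2.imread('pics/top1.png')
def ln(n,u0,u1,v0,v1,zl,zh):
    Q=P[v0:v1,u0:u1].reshape(-1,3); Q=Q[(Q[:,2]>zl)&(Q[:,2]<zh)]
    r=cv2.minAreaRect(Q[:,:2].astype(np.float32)); print(n,len(Q),Q.mean(0).round(4),r)
    print('  corners',cv2.boxPoints(r).round(3).tolist(), 'zmax',np.percentile(Q[:,2],98))
ln('pin',315,412,240,282,.045,.09)
ln('barrel',315,412,240,282,.052,.09)
ln('stop',325,412,188,215,.055,.09)
ln('stand',315,412,188,290,.008,.09)
ln('bottle',258,285,235,270,.03,.25)
for v,u in((300,200),(300,450),(230,440)): print(P[v,u].round(4))
for v in range(196,282,6):
    u=int(371-(v-200)*.19); print(v,u,P[v,u].round(4))
P=np.load('scene.npy')
ln('scene pin',300,345,245,330,.052,.09)
ln('scene stand',290,402,232,330,.008,.09)
ln('scene stop',360,402,232,310,.055,.09)
E
```

```text
pin 1118 [ 0.5088 -0.2722  0.0567] ((0.5104445219039917, -0.2728147506713867), (0.24684281647205353, 0.0449746772646904), 80.80450439453125)
  corners [[0.4690000116825104, -0.39100000262260437], [0.5130000114440918, -0.39800000190734863], [0.5519999861717224, -0.1550000011920929], [0.5080000162124634, -0.1469999998807907]] zmax 0.06493488581527598
barrel 866 [ 0.5098 -0.2714  0.059 ] ((0.5104702711105347, -0.27161556482315063), (0.16936852037906647, 0.04038484767079353), 81.42877960205078)
  corners [[0.4779999852180481, -0.35199999809265137], [0.5180000066757202, -0.3580000102519989], [0.5429999828338623, -0.19099999964237213], [0.503000020980835, -0.1850000023841858]] zmax 0.06526370233202825
stop 430 [ 0.6694 -0.2931  0.0646] ((0.6703959107398987, -0.29356276988983154), (0.2002960443496704, 0.017572712153196335), 80.52883911132812)
  corners [[0.6449999809265137, -0.39100000262260437], [0.6629999876022339, -0.39399999380111694], [0.6959999799728394, -0.19599999487400055], [0.6779999732971191, -0.19300000369548798]] zmax 0.07043363102055282
stand 6090 [ 0.5726 -0.2789  0.0348] ((0
[... 1649 characters left out ...]
[ 0.5758 -0.2918  0.0335] ((0.5687753558158875, -0.26061347126960754), (0.3212478458881378, 0.30543726682662964), 57.851043701171875)
  corners [[0.3540000021457672, -0.3149999976158142], [0.6129999756813049, -0.4779999852180481], [0.7839999794960022, -0.20600000023841858], [0.5249999761581421, -0.0430000014603138]] zmax 0.06592581730209866
scene stop 401 [ 0.6714 -0.2991  0.0636] ((0.6776489019393921, -0.28465962409973145), (0.21693255007266998, 0.08738860487937927), 57.22614288330078)
  corners [[0.5820000171661377, -0.35199999809265137], [0.656000018119812, -0.4000000059604645], [0.7730000019073486, -0.21699999272823334], [0.699999988079071, -0.17000000178813934]] zmax 0.07032117723693099
```

```bash
cat >> h.py <<'E'
yaw=-9.3; O=np.array([.566,-.279,0]); 
S=Ro.from_euler('z',yaw,degrees=True).as_matrix()
def Rt(o): return Ro.from_euler('xyz',o['orientation'],degrees=True).as_matrix()
def rep(target=None,flip=False):
    o=get_obs();R=Rt(o);p=np.array(o['tcp_pos'])
    print('t',o['clock'],'tcp',p.round(4),'stand',(S.T@(p-O)*1000).round(1),'F',(S.T@o['wrist_force']).round(2),'w',o['gripper_width'])
    G=S@np.array([[0,0,1],[0,1,0],[-1,0,0.]])
    if flip: G=G@np.diag([1,-1,-1])
    print('tool axes in stand\n',(S.T@R).round(3),'\nrot needed units',(Ro.from_matrix(R.T@G).as_rotvec(degrees=True)/5).round(2),'j',o['joints'].round(1))
    if target is not None:
        g=O+S@np.array(target)/1000; print('dp needed units',(R.T@(g-p)/.05).round(3))
E
python3 - <<'E'
from h import *
rep([-135,0,245]); rep([-135,0,245],True)
E
```

```text
t 0.1 tcp [ 0.2408 -0.6033  0.2437] stand [-268.5 -372.6  243.7] F [ 0.39  1.04 -0.87] w 0.08725166570164317
tool axes in stand
 [[-0.001  0.516 -0.857]
 [ 0.001 -0.857 -0.516]
 [-1.    -0.002  0.   ]] 
rot needed units [-2.979e+01 -2.000e-02  1.000e-02] j [62.6 19.1  2.3 84.  -0.8 77.  -3.4]
dp needed units [-0.019 -5.006 -6.132]
t 0.1 tcp [ 0.2408 -0.6033  0.2437] stand [-268.5 -372.6  243.7] F [ 0.39  1.04 -0.87] w 0.08725166570164317
tool axes in stand
 [[-0.001  0.516 -0.857]
 [ 0.001 -0.857 -0.516]
 [-1.    -0.002  0.   ]] 
rot needed units [6.21 0.01 0.02] j [62.6 19.1  2.3 84.  -0.8 77.  -3.4]
dp needed units [-0.019 -5.006 -6.132]
```

>>> jog_arm --dp '[[0, -0.5, -0.6], [0, -0.55, -0.55], [0, -0.6, -0.5], [0, -0.6, -0.45], [0, -0.65, -0.4], [0, -0.7, -0.35], [0, -0.7, -0.3], [0, -0.7, -0.25], [0, -0.7, -0.25], [0, -0.5, -0.2]]' --rot '[[0.9, 0, 0], [0.9, 0, 0], [0.9, 0, 0], [0.9, 0, 0], [0.9, 0, 0], [0.9, 0, 0], [0.8, 0, 0], [0, 0, 0], [0, 0, 0], [0, 0, 0]]'

```text
clock: 1.35
tcp_pos: [0.4224, -0.2685, 0.2399]
orientation: [-32.1, 89.5, 137.3]
wrist_force: [0.5, 0.4, -0.1]
gripper_width: 0.0869
```

```bash
python3 - <<'E'
from h import *
rep([-135,0,150],True)
E
```

```text
t 1.35 tcp [ 0.4224 -0.2685  0.2399] stand [-143.4  -12.9  239.9] F [ 0.44  0.48 -0.14] w 0.08694286913827833
tool axes in stand
 [[-0.007 -0.022 -1.   ]
 [ 0.005 -1.     0.022]
 [-1.    -0.004  0.007]] 
rot needed units [-0.25  0.08  0.05] j [ 37.6   2.8 -10.5 103.8   0.4  73.9 -73.5]
dp needed units [ 1.798 -0.253 -0.174]
```

>>> jog_arm --dp '[[0.8, -0.13, -0.1], [0.8, -0.13, -0.1], [0.8, 0, 0], [0.6, 0, 0], [0, 0, 0]]' --rot '[[-0.25, 0.08, 0.05], [0, 0, 0], [0, 0, 0], [0, 0, 0], [0, 0, 0]]'

```text
clock: 1.98
tcp_pos: [0.4359, -0.2536, 0.0857]
orientation: [-126.4, 90.0, 44.7]
wrist_force: [-0.4, -0.2, 0.6]
gripper_width: 0.0869
```

```bash
python3 - <<'E'
from h import *
rep([-125,0,52],True)
d=grab('scene'); np.save('scene.npy',cloud(d)); c=cv2.resize(d['image'][200:360,220:430],None,fx=2,fy=2,interpolation=cv2.INTER_CUBIC)
w=grab('wrist')['image']; cv2.imwrite('pics/a.png',np.hstack([c,cv2.resize(w,(427,320))])[:, :800])
E
```

```text
t 1.975 tcp [ 0.4359 -0.2536  0.0857] stand [-132.5    4.    85.7] F [-0.33 -0.22  0.59] w 0.0869212905234188
tool axes in stand
 [[ 0.     0.006 -1.   ]
 [ 0.001 -1.    -0.006]
 [-1.    -0.001 -0.   ]] 
rot needed units [ 0.07 -0.    0.01] j [ 35.9  11.4 -11.7 113.8   2.8  55.  -76.2]
dp needed units [ 0.674  0.082 -0.149]
```

View pics/a.png

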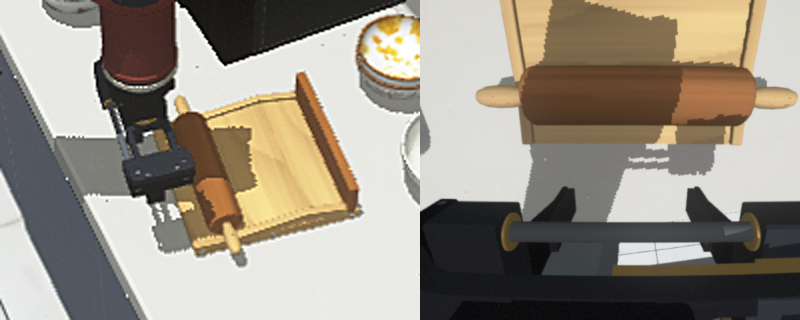

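The wrist view shows the pin at right angles to the lane: barrel columns 522–755, stand edges 520–745, and both fingers (575 and 683) level behind it. I'll lower the fingers, then make contact slowly.

>>> jog_arm --dp '[[0.35, 0.08, 0], [0.33, 0, 0], [0, 0, -0.2], [0, 0, -0.2], [0, 0, -0.15], [0, 0, -0.12], [0, 0, -0.1]]' --rot '[[0.07, 0, 0], [0, 0, 0], [0, 0, 0], [0, 0, 0], [0, 0, 0], [0, 0, 0], [0, 0, 0]]'

```text
clock: 2.95
tcp_pos: [0.4798, -0.2669, 0.0559]
orientation: [162.3, 89.4, -27.1]
wrist_force: [-6.4, 0.8, 3.7]
gripper_width: 0.0868
```

```bash
python3 - <<'E'
from h import *
rep([-88,0,52],True)
E
```

```text
t 2.95 tcp [ 0.4798 -0.2669  0.0559] stand [-87.   -1.9  55.9] F [-6.42 -0.19  3.71] w 0.08676028517840982
tool axes in stand
 [[ 0.009 -0.001 -1.   ]
 [-0.003 -1.     0.001]
 [-1.     0.003 -0.009]] 
rot needed units [-0.01 -0.11 -0.03] j [ 34.3  18.  -11.4 109.6   4.5  52.3 -78.6]
dp needed units [ 0.077 -0.039  0.02 ]
```

>>> jog_arm --dp '[[0, 0, -0.04], [0, 0, -0.06], [-0.003, 0, -0.06], [-0.005, 0, -0.06], [-0.008, 0, -0.06], [-0.01, 0, -0.06], [-0.01, 0, -0.06], [-0.01, 0, -0.06]]' --rot '[[0, -0.1, 0], [0, 0, 0], [0, 0, 0], [0, 0, 0], [0, 0, 0], [0, 0, 0], [0, 0, 0], [0, 0, 0]]'

```text
clock: 3.95
tcp_pos: [0.4906, -0.2694, 0.0569]
orientation: [2.5, 88.4, 172.9]
wrist_force: [-7.5, 2.3, 5.3]
gripper_width: 0.0869
```

```bash
python3 - <<'E'
from h import *
rep([17,0,66],True)
d=grab('scene'); c=cv2.resize(d['image'][200:360,220:430],None,fx=2,fy=2,interpolation=cv2.INTER_CUBIC)
w=grab('wrist')['image']; cv2.imwrite('pics/b.png',np.hstack([c,cv2.resize(w,(427,320))])[:, :800])
E
```

```text
t 3.95 tcp [ 0.4906 -0.2694  0.0569] stand [-76.   -2.7  56.9] F [-7.75  1.09  5.31] w 0.08690183316995402
tool axes in stand
 [[-0.028 -0.004 -1.   ]
 [-0.001 -1.     0.004]
 [-1.     0.001  0.028]] 
rot needed units [-0.05  0.32 -0.01] j [ 33.3  20.2 -11.1 106.3   5.2  55.5 -79.7]
dp needed units [-0.234 -0.062 -1.853]
```

View pics/b.png

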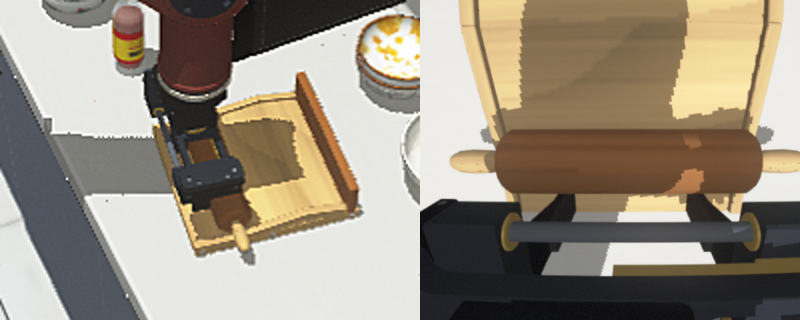

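The pin has moved forward evenly, but finger friction loads the arm: it advanced 11 of 23 mm and the tool tilted back slightly. I'll correct the tilt and use larger steps.

>>> jog_arm --dp '[[0.02, 0, -0.08], [0, 0, -0.1], [0, 0, -0.1], [0, 0, -0.1], [0, 0, -0.1], [0, 0, -0.1]]' --rot '[[0, 0.4, 0], [0, 0.3, 0], [0, 0.3, 0], [0, 0.15, 0], [0, 0.15, 0], [0, 0.1, 0]]'

```text
clock: 4.8
tcp_pos: [0.5183, -0.2745, 0.0568]
orientation: [179.2, 84.6, -10.4]
wrist_force: [-3.3, 0.7, 1.9]
gripper_width: 0.0868
```

```bash
python3 - <<'E'
from h import *
rep([17,0,68],True)
E
```

```text
t 4.8 tcp [ 0.5183 -0.2745  0.0568] stand [-47.8  -3.3  56.8] F [-3.32  0.12  1.92] w 0.08684268554327294
tool axes in stand
 [[ 0.094 -0.005 -0.996]
 [-0.002 -1.     0.005]
 [-0.996  0.001 -0.094]] 
rot needed units [-0.06 -1.08 -0.02] j [ 34.5  19.  -11.8 108.2   3.5  47.9 -78.3]
dp needed units [-0.101 -0.072 -1.311]
```

>>> jog_arm --dp '[[-0.006, 0, -0.09], [-0.006, 0, -0.09], [-0.006, 0, -0.09], [-0.006, 0, -0.09], [-0.006, 0, -0.09], [-0.006, 0, -0.09], [-0.006, 0, -0.09], [-0.006, 0, -0.09]]' --rot '[[0, 0, 0], [0, 0.02, 0], [0, 0, 0], [0, 0.02, 0], [0, 0, 0], [0, 0.02, 0], [0, 0, 0], [0, 0.02, 0]]'

```text
clock: 5.8
tcp_pos: [0.5564, -0.2808, 0.0631]
orientation: [179.4, 84.2, -10.2]
wrist_force: [-3.4, 0.4, 0.9]
gripper_width: 0.0869
```

```bash
python3 - <<'E'
from h import *
rep([17,0,68],True)
d=grab('scene'); c=cv2.resize(d['image'][200:360,220:430],None,fx=2,fy=2,interpolation=cv2.INTER_CUBIC)
w=grab('wrist')['image']; cv2.imwrite('pics/c.png',np.hstack([c,cv2.resize(w,(427,320))])[:, :800])
E
```

```text
t 5.8 tcp [ 0.5564 -0.2808  0.0631] stand [-9.2 -3.3 63.1] F [-3.46 -0.13  0.87] w 0.08687716055438005
tool axes in stand
 [[ 0.101 -0.005 -0.995]
 [-0.002 -1.     0.005]
 [-0.995  0.001 -0.101]] 
rot needed units [-0.05 -1.16 -0.02] j [ 33.1  22.  -11.7 103.2   4.1  49.6 -79.6]
dp needed units [-0.045 -0.068 -0.531]
```

View pics/c.png

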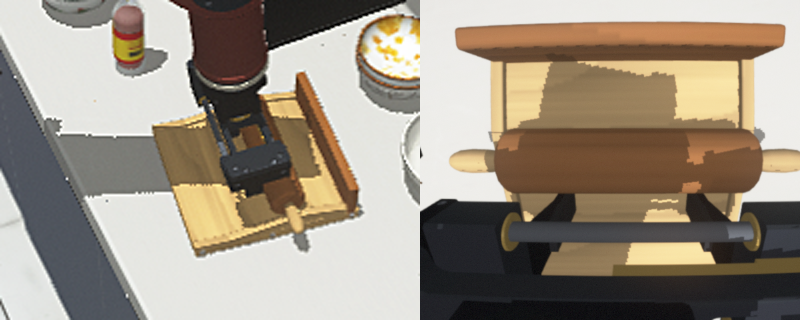

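The pin sits square on the ramp against both fingers, at row 160 in the wrist view with the stop board at row 40. I'll ease it over the crest.

>>> jog_arm --dp '[[-0.005, 0, -0.07], [-0.005, 0, -0.07], [-0.005, 0, -0.06], [-0.003, 0, -0.06], [0, 0, -0.06], [0, 0, -0.06], [0, 0, -0.06]]' --rot '[[0, 0, 0], [0, 0, 0], [0, 0, 0], [0, 0, 0], [0, 0, 0], [0, 0, 0], [0, 0, 0]]'

```text
clock: 6.78
tcp_pos: [0.58, -0.2846, 0.0666]
orientation: [179.3, 84.1, -10.2]
wrist_force: [0.9, -0.1, 0.6]
gripper_width: 0.0869
```

```bash
python3 - <<'E'
from h import *
rep([42,0,68],True)
E
```

```text
t 6.775 tcp [ 0.58   -0.2846  0.0666] stand [14.7 -3.3 66.6] F [ 0.87 -0.    0.64] w 0.08693197450984333
tool axes in stand
 [[ 0.103 -0.005 -0.995]
 [-0.002 -1.     0.004]
 [-0.995  0.001 -0.103]] 
rot needed units [-0.05 -1.18 -0.02] j [ 32.2  24.  -11.5  99.9   4.5  50.9 -80.3]
dp needed units [ 0.029 -0.068 -0.546]
```

```bash
python3 - <<'E'
from h import *
d=grab('scene'); c=cv2.resize(d['image'][200:360,220:430],None,fx=2,fy=2,interpolation=cv2.INTER_CUBIC)
w=grab('wrist')['image']; cv2.imwrite('pics/d.png',np.hstack([c,cv2.resize(w,(427,320))])[:, :800])
E
```

```text
(no output)
```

View pics/d.png

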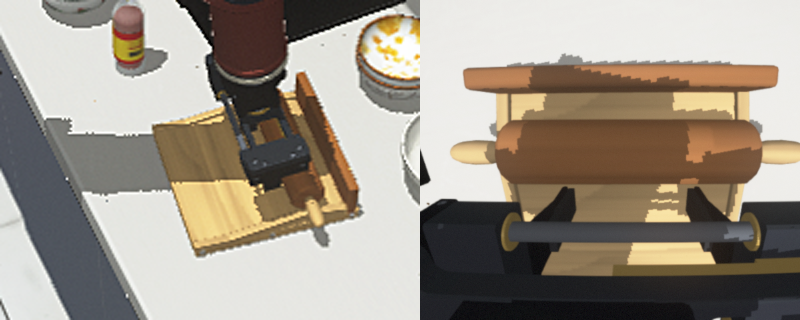

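The pin has cleared the crest and is starting to roll down the rest, a small gap ahead of the fingers. I'll hold still while it settles.

>>> jog_arm --dp '[[0, 0, 0], [0, 0, 0], [0, 0, 0], [0, 0, 0], [0, 0, 0], [0, 0, 0], [0, 0, 0], [0, 0, 0]]' --rot '[[0, 0, 0], [0, 0, 0], [0, 0, 0], [0, 0, 0], [0, 0, 0], [0, 0, 0], [0, 0, 0], [0, 0, 0]]'

```text
clock: 7.88
tcp_pos: [0.5802, -0.2846, 0.0667]
orientation: [179.4, 84.1, -10.2]
wrist_force: [-0.6, -1.5, -0.2]
gripper_width: 0.0873
```

```bash
python3 - <<'E'
from h import *
rep([42,0,68],True)
w=grab('wrist')['image']; cv2.imwrite('pics/e.png',w)
E
```

```text
t 7.875 tcp [ 0.5802 -0.2846  0.0667] stand [14.9 -3.2 66.7] F [-0.37 -1.59 -0.22] w 0.08729860124539329
tool axes in stand
 [[ 0.104 -0.005 -0.995]
 [-0.002 -1.     0.004]
 [-0.995  0.001 -0.104]] 
rot needed units [-0.05 -1.19 -0.02] j [ 32.2  24.  -11.5  99.9   4.5  50.8 -80.3]
dp needed units [ 0.031 -0.067 -0.542]
```

View pics/e.png

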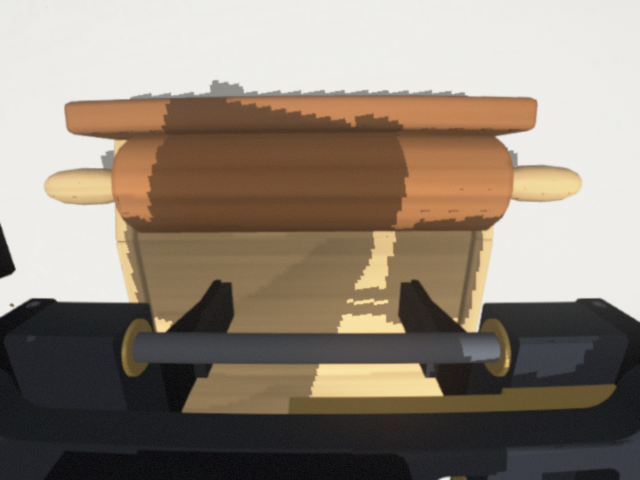

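The pin now lies flat against the stop board: barrel rows 135–230, board edge at 133, well clear of the fingers. I'll back off along the ramp and lift.

>>> jog_arm --dp '[[-0.3, 0, 0.2], [-0.6, 0, 0.2], [-0.8, 0, 0.2], [-0.8, 0, 0.2], [-0.5, 0, 0.2], [0, 0, 0], [0, 0, 0]]' --rot '[[0, 0, 0], [0, 0, 0], [0, 0, 0], [0, 0, 0], [0, 0, 0], [0, 0, 0], [0, 0, 0]]'

```text
clock: 8.8
tcp_pos: [0.5103, -0.2728, 0.2193]
orientation: [178.6, 84.0, -11.0]
wrist_force: [0.1, -0.3, 0.6]
gripper_width: 0.087
```

```bash
python3 - <<'E'
from h import *
rep(None,True)
d=grab('scene','f.png'); P=cloud(d).reshape(-1,3)
q=(P-O)@S*1000
d2=grab('wrist'); q2=(cloud(d2).reshape(-1,3)-O)@S*1000
for n,a in(('scene',q),('wrist',q2)):
    m=(a[:,0]>40)&(a[:,0]<97)&(abs(a[:,1])<80)&(a[:,2]>64)&(a[:,2]<85); print(n,m.sum(),a[m].mean(0).round(1),np.polyfit(a[m][:,1],a[m][:,0],1),a[m][:,2].max())
E
```

```text
t 8.8 tcp [ 0.5103 -0.2728  0.2193] stand [-56.   -2.8 219.3] F [ 0.13 -0.27  0.62] w 0.08702080771667124
tool axes in stand
 [[ 0.105 -0.005 -0.994]
 [-0.003 -1.     0.005]
 [-0.994  0.003 -0.105]] 
rot needed units [-0.06 -1.21 -0.03] j [ 35.7   8.4 -12.2 100.5   0.5  65.4 -76.1]
scene 632 [75.9 -2.3 69.7] [-7.33177258e-03  7.58508981e+01] 81.55436122703618
wrist 8769 [76.3  0.  70.4] [-2.47257780e-03  7.62789786e+01] 75.090580616407
```

View pics/f.png

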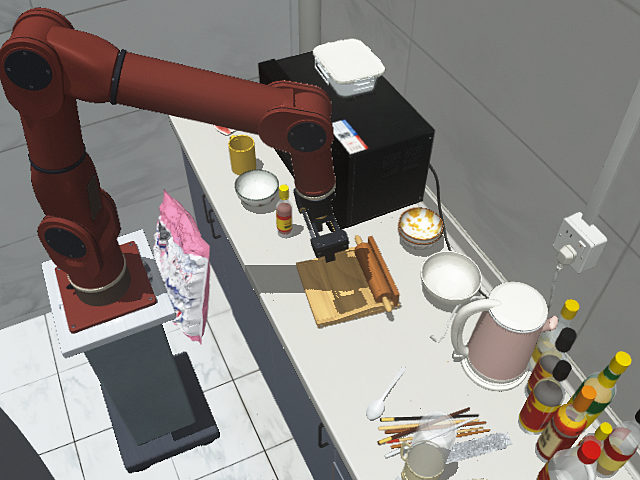

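The pin is in the rest against the stop board (column 375, row 280). The mug, bowl, bottle and spoon are where they were, and the arm is clear.

```bash
python3 -c "
from h import *
print(finish_job())"
```

```text
the job is handed in; nothing more can be done
None
```

The rolling pin is in the rest, lying against the stop board, and the job is handed in. I pushed it from behind with both open fingers, at about 10–40 mm/s, up the ramp and over the crest.

- **Final position:** the last depth check put the pin's axis about 76 mm ahead of the stand origin (75 mm expected), and square to the lane within about 0.5°.
- **On the ramp:** the fingers stayed on the pin all the way up. After the crest it rolled the last short stretch down to the board by itself.
- **Forces and time:** the wrist force was under 10 N at every reading, and the clock stood at about 9 s when I handed in.
- **Other items:** the mug, bowl, bottle and spoon look unmoved in the last picture. I judged that by eye and did not measure it. The arm is clear of everything.
- **What differed from plan:** early in the push, finger friction held the arm back and tipped the tool slightly. I corrected the tilt and used larger steps. No checks failed.

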